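# Reset the length stop on the cane-cutting rail

### The job

The stop collar on the cane-cutting rail is clamped at the wrong length. Loosen its set screw by turning the cross bar anticlockwise a good quarter turn, and only then slide the collar along the bar until its little flag is in line with the brass pointer on the scale. Do not shift the pointer, knock nothing over, and leave the screw slack so that I can check the length before locking it.

Things in the scene. Friction and masses are not known exactly. Their poses are not given: they have to be found in the camera images.
- rail: Fixed fixture: plywood board 130 x 480 mm, 14 mm thick, with a 20 mm square steel bar between two posts. Origin: centre of the board's underside, on the table. y runs along the bar, z up; bar at x = 0, axis 65 mm up, free for y -188 to 188 mm. Posts 30 x 24 mm, 80 mm high, at y = -200 and 200. Saw block and cane rests (under 52 mm high) at x about -45. Place and yaw vary.
- collar_top (a point): Top centre of the stop collar's knurled ring: dark steel, diameter 56 mm, 36 mm wide along the bar (flat faces 18 mm either side of this point, standing 18 mm proud of the bar's top: good for pushing). This point is 28 mm above the bar's axis, 93 mm above the table. Axes as rail. A thin stop paddle reaches 60 mm to -x, below the bar's top; the flag points to +x.
- collar (a joint): Slide of the collar along the bar towards the rail's +y, 0 to 0.26 m; it lies at y = value - 130 mm in the rail's frame. Starts at 0.01 to 0.08. Clamped, it does not give to an ordinary push (up to 25 N); with the screw slack it slides under about 4 to 5 N, does not coast and stays where it is left.
- crossbar (a point): Centre of the set screw's cross bar: steel, 76 mm long, 10 mm thick, 12 mm high, lying level on the upright screw above the collar; 117 mm above the table, its underside 18 mm above the ring. Its length is this point's y axis, the screw's axis its z axis.
- screw (a joint): Turn of the set screw in rad, growing anticlockwise seen from above (loosening), from 0 (fully tight, cross bar along the rail) to 2.3. Starts at 0 to 0.2, clamping hard; wholly slack beyond about 0.9. Turning takes about 0.1 N m, or 3 N pushed near the end of the cross bar; it stays where it is left.
- flag (a point): Outer end of the collar's flag, an aluminium finger 6 mm wide and 8 mm high that points from mid-width of the collar to the rail's +x; 42 mm from the bar's axis, 65 mm above the table. Axes as rail.
- pointer_tip (a point): Top centre of the brass pointer, an upright fin 6 mm wide along the rail, 50 mm high, on a scale strip 52 mm to the rail's +x of the bar; top 68 mm above the table. Axes as rail. The flag passes it at 6 mm without touching; in line means the same y in the rail's frame. It is always on the collar's +y side, 70 to 230 mm away at the start.
- pointer (a joint): Setting of the pointer along the scale towards the rail's +y, 0 to 0.26 m (y = value - 130 mm in the rail's frame): in line means the same value as collar. Starts at 0.15 to 0.24; held only by friction (3 N), so leave it alone.
- clay_pot: Small open terracotta pot, 44 mm wide and 42 mm high, standing loose on the rail's board near its +y end, robot's side. Origin: centre of its underside.
- paper_cup: White cup, 74 mm wide, 95 mm high, loose on the table beyond the rail. Origin: centre of its underside.
- tumbler: Steel travel mug, 76 mm wide, 170 mm high, loose on the table to the left. Origin: centre of its underside.
- sprayer: White spray bottle with a grey head, 76 mm wide, 176 mm high, loose on the table to the right. Origin: centre of its underside.

How it is judged:
By the outcome, as a careful person would: the job done as asked, in the order asked, and still so for the second after the job is handed in, with the robot touching nothing.
It also fails if it takes over 61 s, if anything falls off the work surface, if the arm or the gripper's body presses on something with over 40 N, if the wrist force passes 120 N, or if a joint passes its speed limit or range.

### The arm

A 7-joint arm with a two-finger parallel gripper is mounted at the origin on the work surface. World frame = base frame: x ahead of the robot, y to its left, z up, the work surface at z = 0. Lengths are in m, angles in rad, forces in N, time in s.
With the tool pointing down it reaches from about 0.35 to 0.9 m from the base axis. Payload 7.2 kg.
Tool frame: the origin (TCP) lies at the centre of the arm's flange, where the gripper is bolted on; the fingertips stand 182 mm ahead of it and the grasp point (between the pads) lies 163 mm ahead of it; z points along the fingers, y is the direction in which the jaws open and shut (so a half turn about z gives the same grasp; the last joint's range is limited). The gripper opens to 88 mm and grips with 3 to 60 N. Pads are 20 mm wide; open, the fingers measure 115 mm over their backs; the gripper's body (75 mm by 178 mm) begins 61 mm behind the grasp point.
Start: joints at [1.161, 0.411, -0.013, 1.596, 0.006, 1.134, -0.082], TCP at [0.209, -0.589, 0.405] pointing down, gripper open.
Joint ranges: [-2.95, 2.95], [-0.29, 1.99], [-1.47, 1.44], [0.14, 2.54], [-1.03, 4.17], [0.13, 1.85], [-2.86, 2.86]. Speed limits (rad/s): [2.39, 2.39, 3.01, 3.01, 3.14, 3.14, 3.14].

### API

Orientations are given as a 3x3 rotation matrix whose columns are the frame's x, y, z axes.
In Python, from station import sense, read_camera, camera_model, sign_off, recognise, silhouettes gives the robot as it stands. The module is installed in compiled form; this text tells all that it offers.
- The arm moves only by the shell command python3 -m creep 'ROWS'. ROWS is text: rows parted by semicolons, each of 7 numbers parted by spaces: the shift along the tool's x, y, z in units of 4 cm (1.0 is 4 cm), then the turn, a rotation vector about the tool's x, y, z in units of 0.08 rad (1.0 is 0.08 rad), then the gripper command: -1 is fully open, 1 is shut, values between are in proportion. A call has 1 to 20 rows; each row shifts and turns the pose as measured when the row begins, along the tool's axes as they then stand; what a row does not reach is not made up. A row lasts 1/8 s, in which the tool goes at most 62.5 mm and 10.7 degrees, less where a joint would pass 70% of its speed; a pose out of reach is approached as far as the arm can. A call with a number of a shift or a turn outside -1 to 1 is refused whole. A call with a gripper value outside its range is refused whole. The fingers move at their own pace and stop on an object; the grip force is fixed at half the most. Time passes only in rows, so rows that do not move let the fingers close. It gives the time, the measured TCP pose, the force and the opening at its end, in the units of the state.
- sense(): the state, without advancing time (a new reading comes with each control period).
- read_camera(name): name is "side" or "top"; returns (picture, depth): 480x640x3 uint8, red, green, blue; 480x640 float32, m along the optical axis (not along the pixel's ray), 0 where there is no reading.
- camera_model(name): a dict with "mtx" (3x3 intrinsics, pixels), "distortion" ([k1, k2, p1, p2, k3] as OpenCV has them; the pictures are not rectified), "position" and "rotation" of the camera in the world. Camera axes: x right, y up, looking along -z (the intrinsics and any distortion apply to the point x, -y, -z); pixel columns grow to the right and rows downward; lengths in m; the calibration is good to about 2 mm. A picture is of the moment at which its call begins. camera_model takes no time and is no camera call.
- sign_off(): hands the job in, once; it reports no verdict.
Trained networks look in the newest picture that a camera, given by its name, has taken for a name from the list of things; names that differ only in an ending like _2 or _b are one class to them, and where a whole thing is asked for, a point or a joint stands for the part that bears it (a point fixed in the world has none). Each returns a list of dicts, best first, with "conf" (0 to 1); they miss things now and then, are a little off and sometimes report something else, mostly with a low value. They report only what shows in the picture. A call takes as long as a camera call.
- recognise(camera, thing): "box" ([left, top, width, height] in pixels, round what is visible of it).
- silhouettes(camera, thing): "region" (480x640 bool, what is visible of it) and "box" ([left, top, width, height] in pixels, round what is visible of it).
The state is a dict: "time": time; "qpos": joint angles; "qvel": joint speeds; "effort": joint torques, N m; "tool_pos": TCP position; "eef_rot": TCP orientation; "wrist_force": force on the tool from outside, world axes, zero at the start; "ft_torque": the same for the moment, N m; "gripper_width": finger opening in m.
Only numpy, scipy, OpenCV 4.12 (cv2) and the standard library are available. Lean on these libraries where they do the work, as an engineer would, in place of code of your own. Each camera call takes 0.05 s, during which the arm holds its last target.

## Working session

There is one attempt and no reset: what is moved stays moved. The work goes in short steps, Python scripts to look and compute and a shell command to move; the robot and the scene stay as the last step left them, time stands still between calls to the robot, and variables do not carry over. Pictures are saved under pics/ and viewed, and the job is handed in when it is done.

```bash
mkdir -p pics; ls; python3 - <<'E'
from station import *
import cv2,numpy as np
s=sense();print(s['time'],s['tool_pos'],s['eef_rot'],s['gripper_width'],s['wrist_force'])
for c in('side','top'):
    p,d=read_camera(c);cv2.imwrite(f'pics/{c}0.png',p[:,:,::-1]);np.savez(f'{c}0.npz',p=p,d=d)
    m=camera_model(c);print(c,m)
E
```

```text
pics
0.0 [ 0.20938421 -0.58867799  0.40383261] [[ 9.42160300e-01  3.35161984e-01 -6.43331927e-04]
 [ 3.35162575e-01 -9.42159245e-01  1.41598182e-03]
 [-1.31537847e-04 -1.54970264e-03 -9.99998791e-01]] 0.08767213304079667 [ 0.06530018 -0.23739606  0.34014508]
side {'mtx': array([[522.45607747,   0.        , 319.82049404],
       [  0.        , 522.45607747, 241.29041545],
       [  0.        ,   0.        ,   1.        ]]), 'distortion': array([0.00966476, 0.        , 0.        , 0.        , 0.        ]), 'position': array([0.47362576, 0.79570613, 1.06717376]), 'rotation': array([[-0.98663082,  0.13699857, -0.08826673],
       [-0.16175021, -0.75700287,  0.63307466],
       [ 0.01991216,  0.63888813,  0.76904191]])}
top {'mtx': array([[471.67100107,   0.        , 316.4961492 ],
       [  0.        , 471.67100107, 235.3879088 ],
       [  0.        ,   0.        ,   1.        ]]), 'distortion': array([-0.06688607,  0.        ,  0.        ,  0.        ,  0.        ]), 'position': array([0.52634833, 0.00258636, 1.3850184 ]), 'rotation': array([[-0.01082013,  0.99883039, -0.04712504],
       [-0.99986965, -0.01024252,  0.01248105],
       [ 0.01198377,  0.04725394,  0.99881102]])}
```

View pics/side0.png

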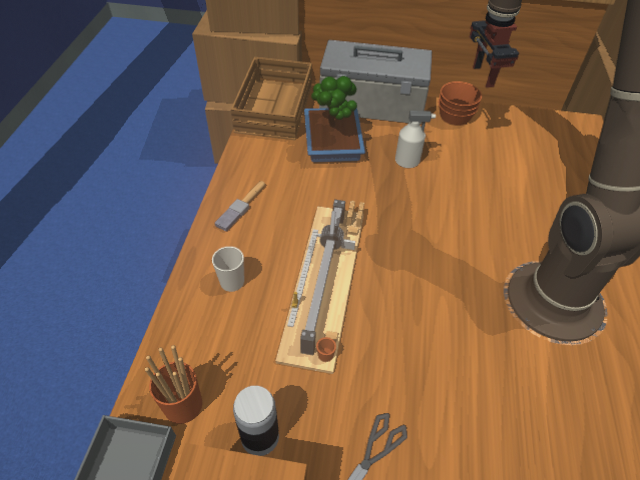

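View pics/top0.png

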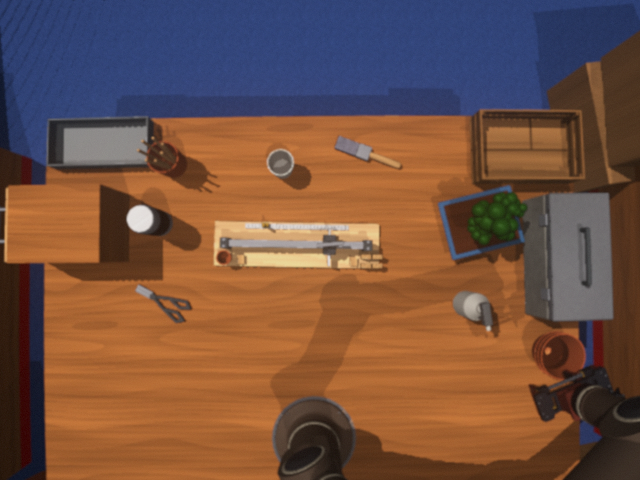

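```bash
cat > h.py <<'E'
from station import *
import cv2,numpy as np
def ray(c,u,v):
    m=camera_model(c);q=cv2.undistortPoints(np.array([[[u,v]]],float),m['mtx'],m['distortion'])[0,0]
    return m['position'],m['rotation']@np.array([q[0],-q[1],-1.])
def atz(c,u,v,z):
    o,r=ray(c,u,v);return o+r*(z-o[2])/r[2]
def proj(c,P):
    m=camera_model(c);P=np.atleast_2d(P);L=(P-m['position'])@m['rotation']
    L=L*[1,-1,-1];return cv2.projectPoints(L.reshape(-1,1,3),np.zeros(3),np.zeros(3),m['mtx'],m['distortion'])[0][:,0]
def cloud(c,d):
    m=camera_model(c);h,w=d.shape;u,v=np.meshgrid(np.arange(w),np.arange(h))
    q=cv2.undistortPoints(np.stack([u,v],-1).reshape(-1,1,2).astype(float),m['mtx'],m['distortion'])[:,0]
    L=np.c_[q[:,0],-q[:,1],-np.ones(len(q))]*d.reshape(-1,1)
    P=L@m['rotation'].T+m['position'];P[d.ravel()==0]=np.nan
    return P.reshape(h,w,3)
E
python3 - <<'E'
from h import *
for c in('side','top'):
    p,d=read_camera(c);C=cloud(c,d)
    for t in('collar_top','crossbar','flag','pointer_tip','rail','clay_pot','paper_cup','tumbler','sprayer'):
        for r in silhouettes(c,t)[:2]:
            R=r['region'];P=C[R];P=P[~np.isnan(P[:,0])]
            print(c,t,round(r['conf'],2),r['box'],R.sum(),np.median(P,0).round(3) if len(P) else '',P[:,2].max().round(3) if len(P) else '')
E
```

```text
side collar_top 0.85 [316.8, 211.3, 40.4, 37.3] 627 [ 0.556 -0.043  0.078] 0.128
side crossbar 0.54 [330.0, 212.9, 2.5, 21.8] 95 [ 0.563 -0.048  0.122] 0.128
side flag 0.96 [317.6, 210.2, 36.1, 37.6] 586 [ 0.557 -0.043  0.08 ] 0.128
side rail 0.91 [273.9, 198.8, 87.4, 175.8] 8659 [0.562 0.081 0.015] 0.128
side rail 0.67 [328.7, 215.4, 4.6, 18.9] 40 [ 0.562 -0.031  0.122] 0.128
side clay_pot 0.75 [229.9, 386.8, 50.6, 69.6] 2520 [0.625 0.465 0.161] 0.175
side clay_pot 0.61 [317.3, 335.8, 17.1, 26.7] 409 [0.53  0.244 0.039] 0.06
side paper_cup 0.96 [212.0, 244.8, 32.8, 49.6] 1188 [0.791 0.085 0.06 ] 0.098
side tumbler 0.81 [228.8, 384.7, 53.9, 73.2] 2590 [0.626 0.464 0.159] 0.201
side sprayer 0.9 [396.8, 108.2, 40.3, 60.1] 1367 [ 0.384 -0.428  0.098] 0.179
top collar_top 0.61 [316.1, 229.6, 26.3, 34.2] 346 [ 0.562 -0.048  0.089] 0.129
top flag 0.67 [319.2, 233.8, 21.5, 22.1] 261 [ 0.562 -0.046  0.091] 0.129
top rail 0.89 [212.3, 219.6, 169.3, 49.2] 7118 [0.565 0.037 0.016] 0.129
top clay_pot 0.6 [215.8, 252.1, 18.6, 13.9] 182 [0.531 0.255 0.035] 0.061
top paper_cup 0.55 [270.4, 147.5, 28.6, 31.7] 586 [0.803 0.086 0.029] 0.1
top tumbler 0.62 [128.4, 204.9, 45.1, 30.8] 1104 [0.631 0.428 0.164] 0.177
top sprayer 0.87 [454.0, 292.3, 39.3, 41.5] 1021 [ 0.388 -0.437  0.114] 0.182
```

Rail lies about along world y, collar near (0.562,-0.047). I'll zoom in and fit the rail pose.

```bash
python3 - <<'E'
from h import *
# zooms
for c,(x,y,w,h) in(('side',(270,190,110,190)),('top',(205,210,185,70))):
    p=np.load(c+'0.npz')['p'];z=p[y:y+h,x:x+w,::-1]
    k=min(800//w,600//h) ;cv2.imwrite(f'pics/{c}z.png',cv2.resize(z,None,fx=k,fy=k,interpolation=cv2.INTER_CUBIC));print(c,k)
for c in('side','top'):
    d=np.load(c+'0.npz')['d'];C=cloud(c,d).reshape(-1,3)
    near=(abs(C[:,0]-.565)<.1)&(abs(C[:,1]-.03)<.27)
    B=C[near&(abs(C[:,2]-.0755)<.006)]
    for it in range(4):
        f=np.polyfit(B[:,1],B[:,0],1);r=B[:,0]-np.polyval(f,B[:,1]);B=B[abs(r)<(.03,.02,.013,.013)[it]]
    print(c,'x=',f,len(B),B[:,1].min(),B[:,1].max(), B[:,2].mean())
    # board
    b=C[near&(abs(C[:,2]-.014)<.005)]
    rect=cv2.minAreaRect((b[:,:2]*1000).astype(np.float32));print('board',rect)
    H=C[near&(C[:,2]>.112)&(C[:,2]<.14)];print('xbar',len(H),H.mean(0),np.ptp(H,0))
    if len(H)>3:
        u,s,vt=np.linalg.svd(H[:,:2]-H[:,:2].mean(0));print(vt[0],s)
E
```

```text
side 3
top 4
side x= [0.03362072 0.56331751] 1104 -0.17009668900281327 0.25788218657281814 0.07521381121935694
board ((565.742919921875, 44.549407958984375), (482.6474304199219, 130.5582733154297), 88.3488540649414)
xbar 105 [ 0.56254882 -0.04315609  0.12143413] [0.01479385 0.07665233 0.01347912]
[-0.08191995  0.99663891] [0.23953772 0.0294121 ]
top x= [0.0322867  0.56364871] 910 -0.1648518226527791 0.25731682163320563 0.07563203436379963
board ((556.1370849609375, 25.34271240234375), (520.8248901367188, 147.8141632080078), 88.36492156982422)
xbar 102 [ 0.56269759 -0.04777948  0.12261034] [0.01304747 0.0726605  0.01640752]
[ 0.07341706 -0.99730133] [0.21328937 0.02880085]
```

```bash
python3 - <<'E'
from h import *
E
true
```

```text
(no output)
```

View pics/sidez.png

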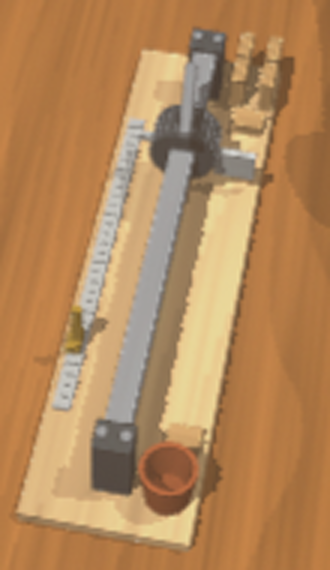

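View pics/topz.png

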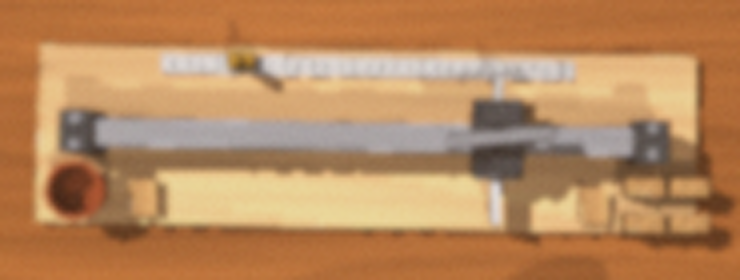

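```bash
cat > ov.py <<'E'
from h import *
def T(cx,cy,yaw,P):
    c,s=np.cos(yaw),np.sin(yaw);P=np.asarray(P,float);return np.c_[cx+c*P[:,0]-s*P[:,1],cy+s*P[:,0]+c*P[:,1],P[:,2]]
def overlay(c,p,par,crop,name,k):
    cx,cy,yaw,col,scr,poi=par;x,y,w,h=crop
    im=cv2.resize(p[y:y+h,x:x+w,::-1],None,fx=k,fy=k,interpolation=cv2.INTER_CUBIC)
    def draw(P,colr,closed=True):
        q=proj(c,T(cx,cy,yaw,P));q=((q-[x,y]+.5)*k-.5)
        cv2.polylines(im,[np.round(q*8).astype(np.int32)],closed,colr,1,cv2.LINE_AA,3)
    R=lambda x0,x1,y0,y1,z:[(x0,y0,z),(x1,y0,z),(x1,y1,z),(x0,y1,z)]
    draw(R(-.065,.065,-.24,.24,.014),(0,255,0))
    for s in(-.2,.2): draw(R(-.015,.015,s-.012,s+.012,.08),(0,255,255))
    Y=col-.13;a=np.linspace(0,2*np.pi,40)
    for s in(-.018,.018): draw([(.028*np.cos(t),Y+s,.065+.028*np.sin(t)) for t in a],(255,0,255))
    draw(R(.028,.042,Y-.003,Y+.003,.069),(0,0,255))
    P0=poi-.13;draw(R(.049,.055,P0-.003,P0+.003,.068),(255,0,0));draw([(.052,P0,.068),(.052,P0,.018)],(255,0,0))
    cs,sn=np.cos(scr),np.sin(scr)
    draw([(cs*u-sn*v,Y+sn*u+cs*v,.123) for u,v in((-.005,-.038),(.005,-.038),(.005,.038),(-.005,.038))],(255,255,0))
    cv2.imwrite(f'pics/{name}.png',im)
E
python3 - <<'E'
from ov import *
from scipy.ndimage import median_filter
par=(.565,.0445,-.030,.04,.11,.205)
overlay('side',np.load('side0.npz')['p'],par,(280,190,100,185),'ovs1',3)
overlay('side',np.load('side0.npz')['p'],par,(310,195,60,60),'ovs1c',9)
overlay('side',np.load('side0.npz')['p'],par,(275,270,70,70),'ovs1p',8)
overlay('top',np.load('top0.npz')['p'],par,(205,210,185,70),'ovt1',4)
E
```

```text
(no output)
```

View pics/ovs1.png

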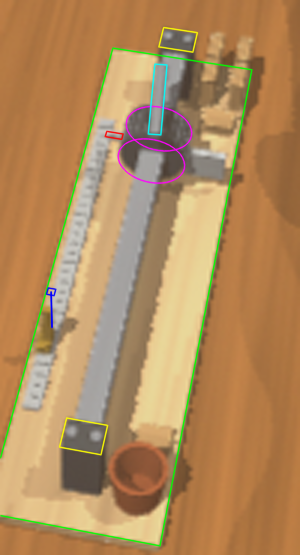

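View pics/ovs1c.png

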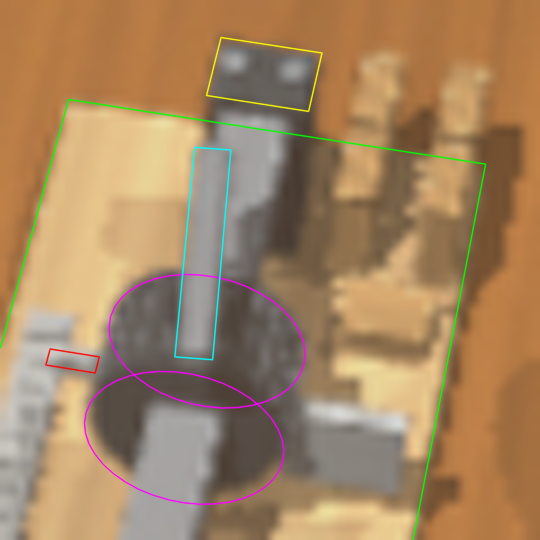

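View pics/ovs1p.png

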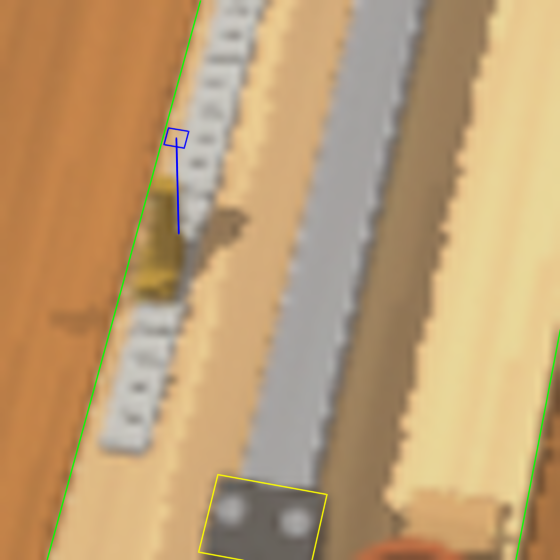

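View pics/ovt1.png

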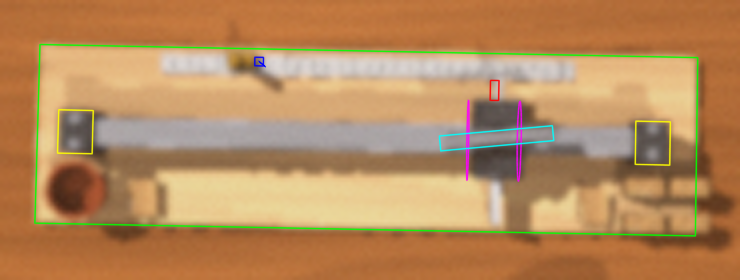

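```bash
python3 -m creep '.92 -.7 0 0 0 0 -1;.92 -.7 0 0 0 0 -1;.92 -.7 0 0 0 0 -1;.92 -.7 0 0 0 0 -1;.92 -.7 0 0 0 0 -1;.92 -.7 0 0 0 0 -1;.92 -.7 0 0 0 0 -1;.92 -.7 0 0 0 0 -1;.92 -.7 0 0 0 0 -1;.92 -.7 0 0 0 0 -1;.92 -.7 0 0 0 0 -1;.92 -.7 0 0 0 0 -1;.92 -.7 0 0 0 0 -1;0 0 0 0 0 0 -1'; python3 -c "
from station import *
print(sense()['qpos'])"
```

```text
time: 2.85
tool_pos: [0.5484, -0.0705, 0.4055]
eef_rot: [[0.943, 0.332, 0.005], [0.332, -0.943, -0.003], [0.004, 0.005, -1.0]]
wrist_force: [-1.3, -1.1, 0.3]
gripper_width: 0.0878
[ 0.31209787  0.31021515 -0.34125639  1.75673471  0.11925439  1.08956882
 -1.3010053 ]
```

```bash
python3 -m creep '0 0 0 0 0 -1 -1;0 0 0 0 0 -1 -1;0 0 0 0 0 -1 -1;0 0 0 0 0 -1 -1;0 0 0 0 0 -1 -1;0 0 0 0 0 -1 -1;0 0 0 0 0 -1 -1;0 0 0 0 0 -1 -1;0 0 0 0 0 -1 -1;0 0 0 0 0 -1 -1;0 0 0 0 0 -1 -1;0 0 0 0 0 -1 -1;0 0 0 0 0 -1 -1;0 0 0 0 0 -1 -1;0 0 0 0 0 -1 -1;0 0 0 0 0 -1 -1;0 0 0 0 0 0 -1'; cat > st.py <<'E'
from station import *
import numpy as np,sys
s=sense();R=s['eef_rot'];p=s['tool_pos']
print('t',round(s['time'],2),'pos',p.round(4),'xang',np.arctan2(R[1,0],R[0,0]).round(4),'q7',s['qpos'][6].round(2),'tilt',R[:2,2].round(4),'F',s['wrist_force'].round(1),'w',round(s['gripper_width'],4))
if len(sys.argv)>3:
    t=np.array([float(a) for a in sys.argv[1:4]]);print('units',(R.T@(t-p)/.04).round(2))
E
python3 st.py .5625 -.0475 .283
```

```text
time: 4.97
tool_pos: [0.5404, -0.0906, 0.4053]
eef_rot: [[-0.067, 0.998, -0.001], [0.998, 0.067, -0.016], [-0.015, -0.002, -1.0]]
wrist_force: [-0.4, 0.4, -0.4]
gripper_width: 0.0878
t 4.97 pos [ 0.5404 -0.0906  0.4053] xang 1.6381 q7 -0.05 tilt [-0.0013 -0.0156] F [-0.4  0.4 -0.4] w 0.0878
units [1.08 0.63 3.04]
```

```bash
cat >> st.py <<'E'
from scipy.spatial.transform import Rotation as Ro
if len(sys.argv)>4:
    a=float(sys.argv[4]);c,d=np.cos(a),np.sin(a);G=np.array([[c,d,0],[d,-c,0],[0,0,-1.]])
    print('rot units',(Ro.from_matrix(R.T@G).as_rotvec()/.08).round(2))
E
python3 -m creep '.54 .32 .8 0 .2 -.14 -1;.54 .32 .8 0 0 0 -1;0 0 0 0 0 0 -1'; python3 st.py .5625 -.0475 .283 1.649
```

```text
time: 5.35
tool_pos: [0.5628, -0.0484, 0.3402]
eef_rot: [[-0.068, 0.998, -0.001], [0.998, 0.068, -0.002], [-0.002, -0.001, -1.0]]
wrist_force: [0.2, -0.3, 0.0]
gripper_width: 0.0875
t 5.35 pos [ 0.5628 -0.0484  0.3402] xang 1.639 q7 -0.17 tilt [-0.0011 -0.0016] F [ 0.2 -0.3  0. ] w 0.0875
units [ 0.02 -0.    1.43]
rot units [-0.02  0.02 -0.12]
```

```bash
python3 -m creep '0 0 .6 0 0 -.12 -1;0 0 .6 0 0 0 -1;.02 0 .2 0 0 0 -1;0 0 0 0 0 0 -1'; python3 st.py .5625 -.0475 .283 1.649; python3 - <<'E'
from h import *
p,d=read_camera('side');cv2.imwrite('pics/s2.png',cv2.resize(p[150:300,260:440,::-1],None,fx=4,fy=4,interpolation=cv2.INTER_CUBIC))
E
```

```text
time: 5.85
tool_pos: [0.5632, -0.0521, 0.2871]
eef_rot: [[-0.07, 0.998, 0.003], [0.998, 0.07, -0.005], [-0.006, 0.002, -1.0]]
wrist_force: [1.2, 0.1, -0.8]
gripper_width: 0.0877
t 5.85 pos [ 0.5632 -0.0521  0.2871] xang 1.6409 q7 -0.21 tilt [ 0.0027 -0.0054] F [ 1.2  0.1 -0.8] w 0.0877
units [ 0.12 -0.01  0.1 ]
rot units [ 0.03  0.07 -0.1 ]
```

View pics/s2.png

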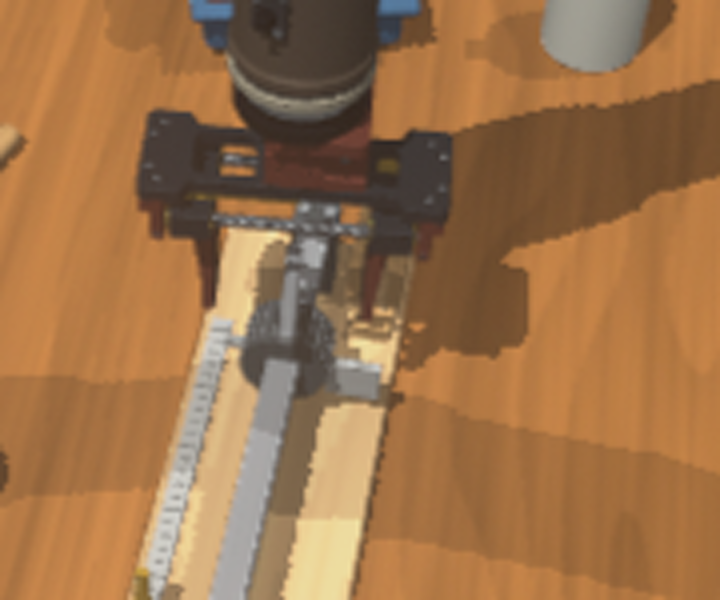

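The open fingers straddle the cross bar (fingertips at about (208,305) and (372,318) in the crop, bar at (288,300)). Closing.

```bash
python3 -m creep '.14 0 .1 0 .07 -.1 -1;0 0 0 0 0 0 0;0 0 0 0 0 0 1;0 0 0 0 0 0 1;0 0 0 0 0 0 1;0 0 0 0 0 0 1;0 0 0 0 0 0 1'; python3 st.py .5625 -.0475 .283 1.649
```

```text
time: 6.78
tool_pos: [0.5636, -0.0463, 0.2856]
eef_rot: [[-0.078, 0.997, 0.006], [0.997, 0.078, -0.0], [-0.001, 0.006, -1.0]]
wrist_force: [0.7, 0.0, -0.0]
gripper_width: 0.0315
t 6.78 pos [ 0.5636 -0.0463  0.2856] xang 1.6489 q7 -0.21 tilt [ 0.0064 -0.0002] F [ 0.7  0.  -0. ] w 0.0315
units [-0.03 -0.03  0.06]
rot units [ 0.08  0.01 -0.  ]
```

```bash
python3 -m creep '0 -.03 0 .08 0 0 1;0 0 0 0 0 0 1;0 0 0 0 0 0 1;0 0 0 0 0 0 1'; python3 st.py .5625 -.0475 .283 1.649
```

```text
time: 7.28
tool_pos: [0.562, -0.0465, 0.2855]
eef_rot: [[-0.078, 0.997, -0.001], [0.997, 0.078, -0.001], [-0.001, -0.001, -1.0]]
wrist_force: [-0.1, 0.2, 1.2]
gripper_width: 0.0094
t 7.28 pos [ 0.562  -0.0465  0.2855] xang 1.6487 q7 -0.21 tilt [-0.0012 -0.0009] F [-0.1  0.2  1.2] w 0.0094
units [-0.03  0.01  0.06]
rot units [-0.02  0.01 -0.  ]
```

Gripped at about 10 mm, which is the bar's thickness. Turning in small steps.

```bash
python3 -m creep '0 0 0 0 0 -.8 1;0 0 0 0 0 -.8 1;0 0 0 0 0 -.8 1;0 0 0 0 0 -.8 1'; python3 st.py .562 -.0465 .2855 1.89
```

```text
time: 7.78
tool_pos: [0.5616, -0.0465, 0.2855]
eef_rot: [[-0.334, 0.942, -0.002], [0.942, 0.334, -0.001], [-0.0, -0.003, -1.0]]
wrist_force: [-2.4, -0.7, 1.8]
gripper_width: 0.0094
t 7.78 pos [ 0.5616 -0.0465  0.2855] xang 1.9116 q7 0.02 tilt [-0.0024 -0.0013] F [-2.4 -0.7  1.8] w 0.0094
units [-0.    0.01  0.  ]
rot units [-0.03  0.01  0.27]
```

Very low forces. Continuing.

```bash
python3 -m creep '0 0 0 0 0 -.8 1;0 0 0 0 0 -.8 1;0 0 0 0 0 -.8 1;0 0 0 0 0 -.8 1;0 0 0 0 0 -.8 1;0 0 0 0 0 -.8 1;0 0 0 0 0 -.8 1;0 0 0 0 0 -.8 1'; python3 st.py .562 -.0465 .2855 2.4;python3 -m creep '0 0 0 0 0 -.8 1;0 0 0 0 0 -.8 1;0 0 0 0 0 -.8 1;0 0 0 0 0 -.8 1;0 0 0 0 0 -.8 1;0 0 0 0 0 -.8 1'; python3 st.py .562 -.0465 .2855 2.8
```

```text
time: 8.78
tool_pos: [0.561, -0.0471, 0.2855]
eef_rot: [[-0.763, 0.646, -0.004], [0.646, 0.763, -0.002], [0.002, -0.004, -1.0]]
wrist_force: [-1.6, -0.7, 1.2]
gripper_width: 0.0099
t 8.78 pos [ 0.561  -0.0471  0.2855] xang 2.4386 q7 0.48 tilt [-0.0041 -0.0018] F [-1.6 -0.7  1.2] w 0.0099
units [-0.01  0.03  0.  ]
rot units [-0.05 -0.02  0.48]
time: 9.52
tool_pos: [0.5607, -0.0478, 0.2855]
eef_rot: [[-0.953, 0.303, -0.005], [0.303, 0.953, -0.002], [0.004, -0.004, -1.0]]
wrist_force: [-1.6, -0.7, 1.3]
gripper_width: 0.0097
t 9.53 pos [ 0.5607 -0.0478  0.2855] xang 2.8334 q7 0.82 tilt [-0.005  -0.0023] F [-1.6 -0.7  1.3] w 0.0097
units [-0.02  0.04  0.  ]
rot units [-0.05 -0.05  0.42]
```

```bash
python3 -m creep '0 0 0 0 0 -.8 1;0 0 0 0 0 -.8 1;0 0 0 0 0 -.8 1;0 0 0 0 0 -.8 1;0 0 0 0 0 -.8 1;0 0 0 0 0 -.8 1;0 0 0 0 0 -.8 1;0 0 0 0 0 -.8 1;0 0 0 0 0 -.8 1;0 0 0 0 0 -.6 1;0 0 0 0 0 0 1'; python3 st.py .5608 -.0471 .2855 3.49; python3 - <<'E'
from ov import *
p,d=read_camera('side')
overlay('side',p,(.565,.0445,-.030,.0375,1.93,.217),(280,190,100,150),'ovs3',4)
E
```

```text
time: 10.9
tool_pos: [0.5607, -0.0493, 0.2855]
eef_rot: [[-0.945, -0.326, -0.005], [-0.326, 0.945, -0.002], [0.006, -0.001, -1.0]]
wrist_force: [-1.6, 0.4, 1.9]
gripper_width: 0.0101
t 10.9 pos [ 0.5607 -0.0493  0.2855] xang -2.8095 q7 1.38 tilt [-0.0054 -0.0024] F [-1.6  0.4  1.9] w 0.0101
units [-0.02  0.05  0.  ]
rot units [-0.01 -0.07 -0.2 ]
```

View pics/ovs3.png

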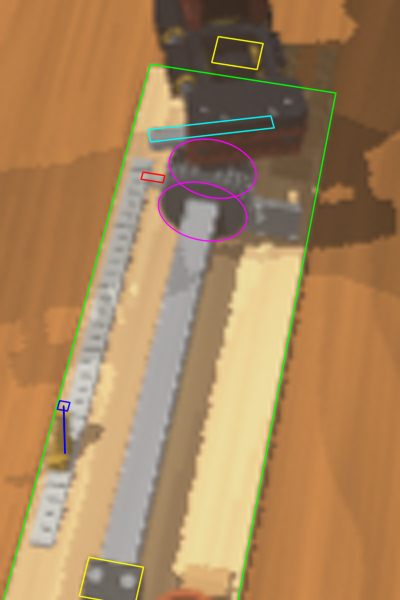

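```bash
python3 -m creep '-.07 .19 0 0 0 0 1;-.11 .28 0 0 0 0 1;-.11 .28 0 0 0 0 1;0 0 0 0 0 0 1'; python3 st.py .5653 .1057 .2855 3.474
```

```text
time: 11.45
tool_pos: [0.5618, -0.0194, 0.2855]
eef_rot: [[-0.948, -0.318, -0.007], [-0.318, 0.948, -0.009], [0.01, -0.007, -1.0]]
wrist_force: [-0.4, 3.5, -1.2]
gripper_width: 0.0097
t 11.45 pos [ 0.5618 -0.0194  0.2855] xang -2.8178 q7 1.31 tilt [-0.0069 -0.0093] F [-0.4  3.5 -1.2] w 0.0097
units [-1.08  2.94 -0.03]
rot units [-0.08 -0.12 -0.11]
```

```bash
python3 -m creep '-.13 .37 0 0 0 0 1;-.13 .37 0 0 0 0 1;-.13 .37 0 0 0 0 1;-.13 .37 0 0 0 0 1;-.13 .37 0 0 0 0 1;-.13 .37 0 0 0 0 1;-.13 .37 0 0 0 0 1;0 0 0 0 0 0 1;0 0 0 0 0 0 1'; python3 st.py .5653 .1057 .2855 3.474; python3 - <<'E'
from ov import *
for c,crop,k in(('side',(280,220,80,100),6),('top',(235,205,90,60),8)):
    p,d=read_camera(c);np.savez(c+'4.npz',p=p,d=d)
    x,y,w,h=crop;cv2.imwrite(f'pics/{c}4.png',cv2.resize(p[y:y+h,x:x+w,::-1],None,fx=k,fy=k,interpolation=cv2.INTER_CUBIC))
E
```

```text
time: 12.58
tool_pos: [0.5651, 0.085, 0.2854]
eef_rot: [[-0.953, -0.304, -0.008], [-0.303, 0.952, -0.026], [0.016, -0.022, -1.0]]
wrist_force: [-1.4, -1.4, 1.1]
gripper_width: 0.0095
t 12.57 pos [0.5651 0.085  0.2854] xang -2.8332 q7 1.11 tilt [-0.0081 -0.0257] F [-1.4 -1.4  1.1] w 0.0095
units [-0.16  0.49 -0.01]
rot units [-0.27 -0.2  -0.3 ]
```

View pics/side4.png

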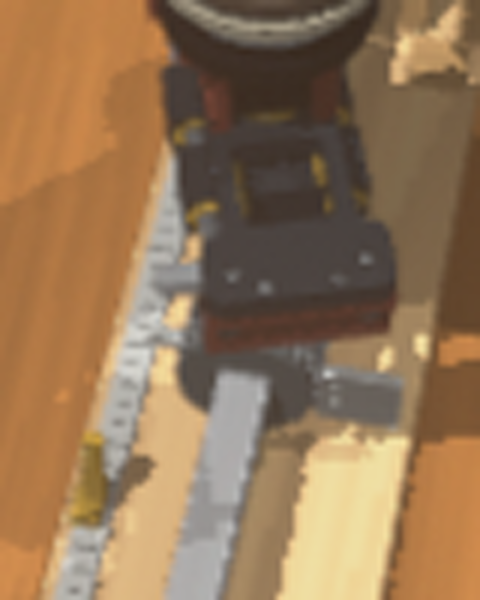

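View pics/top4.png

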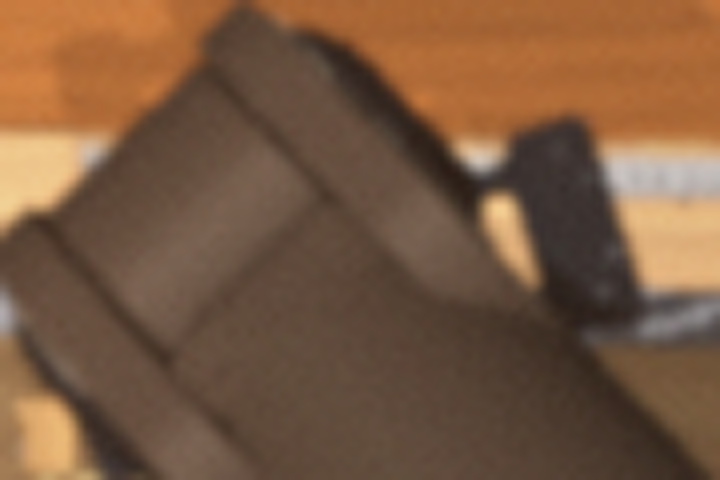

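```bash
python3 - <<'E'
from ov import *
p=np.load('side4.npz')['p']
x,y,w,h=296,265,30,50;k=12
cv2.imwrite('pics/s4z.png',cv2.resize(p[y:y+h,x:x+w,::-1],None,fx=k,fy=k,interpolation=cv2.INTER_NEAREST))
x,y,w,h=290,285,20,30;p=np.load('side0.npz')['p']
cv2.imwrite('pics/s0z.png',cv2.resize(p[y:y+h,x:x+w,::-1],None,fx=20,fy=20,interpolation=cv2.INTER_NEAREST))
overlay('side',np.load('side4.npz')['p'],(.565,.0445,-.030,.168,1.93,.225),(290,260,40,50),'ovs4',12)
E
```

```text
(no output)
```

View pics/ovs4.png

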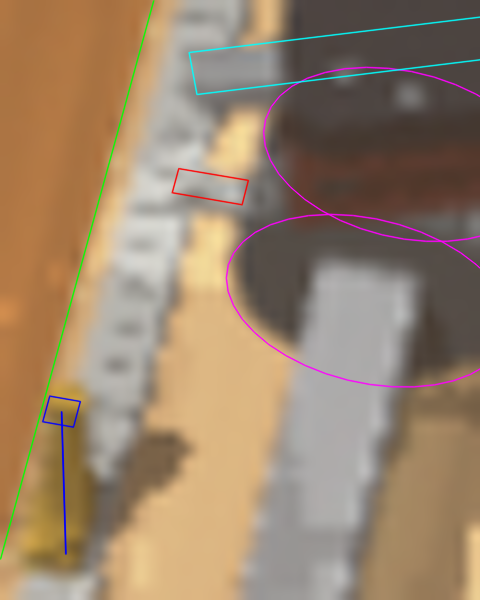

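View pics/s4z.png

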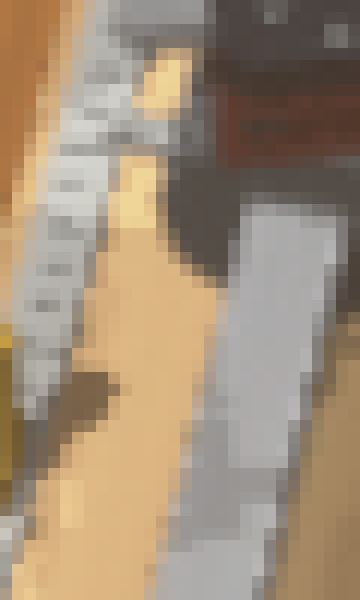

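View pics/s0z.png

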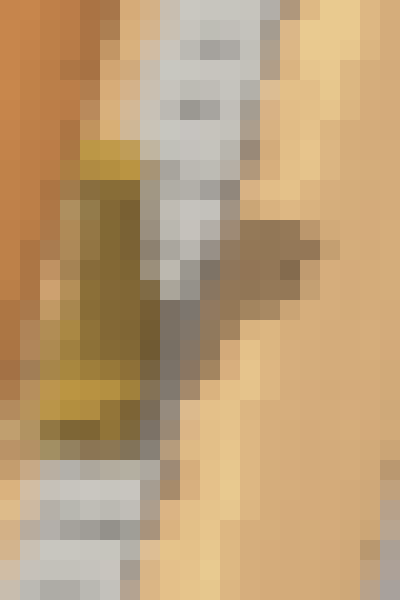

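```bash
python3 st.py .5655 .1335 .2854 3.474; python3 -m creep '-.08 .24 0 -.15 -.1 -.1 1;-.08 .24 0 -.1 -.1 -.1 1;-.08 .24 0 -.1 0 -.1 1;-.06 .2 0 -.1 0 0 1;0 0 0 0 0 0 1;0 0 0 0 0 0 1'; python3 st.py .5655 .1335 .2854 3.474; python3 - <<'E'
from station import *
import numpy as np
s=sense();print('grasp',s['tool_pos']+.163*s['eef_rot'][:,2])
E
```

```text
t 12.68 pos [0.5651 0.0848 0.2855] xang -2.8335 q7 1.11 tilt [-0.0081 -0.0255] F [-2.2  2.2  0.7] w 0.0093
units [-0.38  1.16 -0.03]
rot units [-0.27 -0.2  -0.3 ]
time: 13.42
tool_pos: [0.5658, 0.118, 0.2855]
eef_rot: [[-0.948, -0.318, -0.006], [-0.319, 0.948, 0.004], [0.004, 0.006, -1.0]]
wrist_force: [-0.9, -1.5, 3.0]
gripper_width: 0.0097
t 13.43 pos [0.5658 0.118  0.2855] xang -2.8174 q7 1.09 tilt [-0.0059  0.0041] F [-0.9 -1.5  3. ] w 0.0097
units [-0.12  0.37  0.  ]
rot units [ 0.07 -0.05 -0.1 ]
grasp [0.56484647 0.11865116 0.12249282]
```

```bash
python3 -m creep '-.06 .18 0 0 0 0 1;-.04 .14 0 0 0 0 1;0 0 0 0 0 0 1;0 0 0 0 0 0 1'; python3 st.py .5655 .1335 .2854 3.474; python3 - <<'E'
from ov import *
s=sense();print('grasp',s['tool_pos']+.163*s['eef_rot'][:,2])
p,d=read_camera('side');np.savez('side5.npz',p=p,d=d)
for c in (.213,):
    overlay('side',p,(.565,.0445,-.030,.218,1.93,.2216),(285,275,45,50),'ovs5',12)
x,y,w,h=285,275,45,50
cv2.imwrite('pics/s5z.png',cv2.resize(p[y:y+h,x:x+w,::-1],None,fx=12,fy=12,interpolation=cv2.INTER_NEAREST))
E
```

```text
time: 13.92
tool_pos: [0.5661, 0.1303, 0.2855]
eef_rot: [[-0.948, -0.317, -0.005], [-0.317, 0.948, 0.001], [0.005, 0.003, -1.0]]
wrist_force: [0.8, -3.1, 3.4]
gripper_width: 0.0101
t 13.93 pos [0.5661 0.1303 0.2855] xang -2.8191 q7 1.07 tilt [-0.0054  0.0013] F [ 0.8 -3.1  3.4] w 0.0101
units [-0.01  0.08  0.  ]
rot units [ 0.04 -0.06 -0.12]
grasp [0.56518945 0.13049061 0.12249534]
```

View pics/ovs5.png

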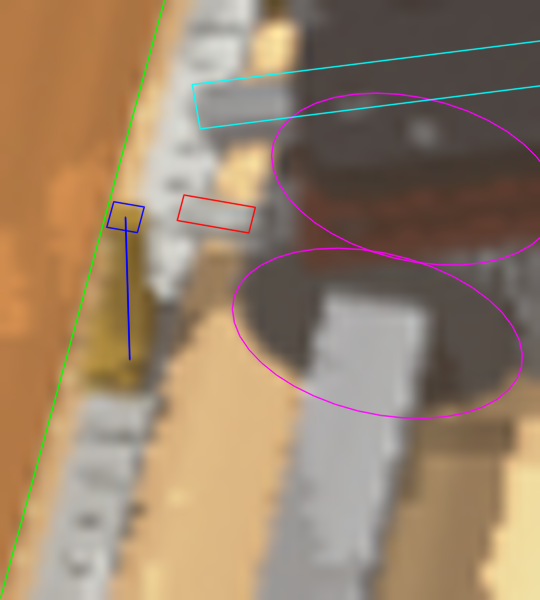

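View pics/s5z.png

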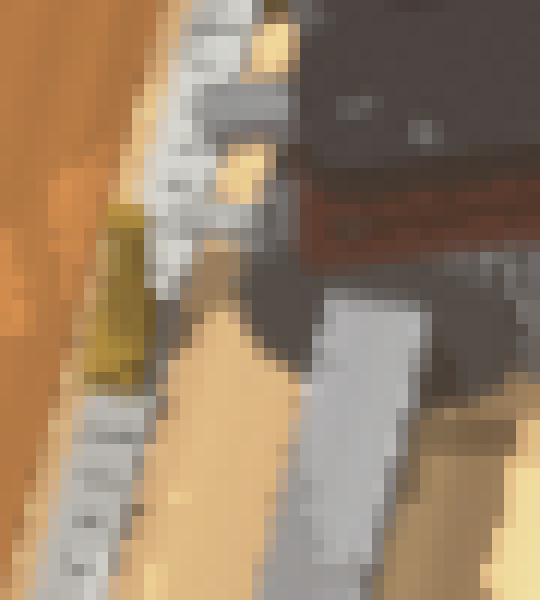

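```bash
python3 -m creep '-.03 .09 0 0 0 0 1;0 0 0 0 0 0 1;0 0 0 0 0 0 1'; python3 - <<'E'
from station import *
s=sense();print('grasp',s['tool_pos']+.163*s['eef_rot'][:,2],s['tool_pos'])
E
```

```text
time: 14.35
tool_pos: [0.5662, 0.134, 0.2855]
eef_rot: [[-0.949, -0.317, -0.005], [-0.317, 0.949, 0.001], [0.005, 0.003, -1.0]]
wrist_force: [0.7, -3.7, 2.4]
gripper_width: 0.0097
grasp [0.56531112 0.13421699 0.12252697] [0.56617201 0.13402147 0.28552457]
```

```bash
python3 -m creep '0 0 0 0 0 0 .5;0 0 0 0 0 0 0;0 0 0 0 0 0 -.3;0 0 0 0 0 0 -.3;0 0 -.4 0 0 0 -.3;0 0 -1 0 0 0 -.3;0 0 -1 0 0 0 -.3;0 0 -1 0 0 0 -.3'; python3 st.py .42 -.1 .40 
```

```text
time: 15.35
tool_pos: [0.5655, 0.1351, 0.4251]
eef_rot: [[-0.947, -0.32, -0.012], [-0.32, 0.947, 0.005], [0.01, 0.008, -1.0]]
wrist_force: [0.6, -0.5, -0.1]
gripper_width: 0.0571
t 15.35 pos [0.5655 0.1351 0.4251] xang -2.8161 q7 1.18 tilt [-0.0121  0.0047] F [ 0.6 -0.5 -0.1] w 0.0571
units [ 5.32 -4.41  0.64]
```

```bash
python3 -m creep '.7 -.6 0 0 0 0 -.3;.7 -.6 0 0 0 0 -.3;.7 -.6 0 0 0 0 -.3;.7 -.6 0 0 0 0 -.3;.7 -.6 0 0 0 0 -.3;.7 -.6 0 0 0 0 -.3;.7 -.6 0 0 0 0 -.3;0 0 0 0 0 0 -.3;0 0 0 0 0 0 -.3'; python3 st.py .42 -.1 .40; python3 - <<'E'
from ov import *
par=(.565,.0445,-.030,.2216,1.93,.2216)
p,d=read_camera('side');np.savez('side6.npz',p=p,d=d)
cv2.imwrite('pics/s6full.png',p[:,:,::-1])
overlay('side',p,par,(285,265,60,60),'ovs6',10)
ps=[read_camera('top')[0] for _ in range(3)];p=np.mean(ps,0).astype(np.uint8);np.savez('top6.npz',p=p)
overlay('top',p,par,(240,215,60,50),'ovt6',12)
overlay('top',p,par,(205,210,185,70),'ovt6b',4)
x,y,w,h=240,215,60,50
cv2.imwrite('pics/t6z.png',cv2.resize(p[y:y+h,x:x+w,::-1],None,fx=12,fy=12,interpolation=cv2.INTER_NEAREST))
x,y,w,h=285,275,45,50;p=np.load('side6.npz')['p']
cv2.imwrite('pics/s6z.png',cv2.resize(p[y:y+h,x:x+w,::-1],None,fx=12,fy=12,interpolation=cv2.INTER_NEAREST))
E
```

```text
time: 16.48
tool_pos: [0.4301, -0.0883, 0.4366]
eef_rot: [[-0.946, -0.323, 0.001], [-0.323, 0.946, 0.002], [-0.002, 0.002, -1.0]]
wrist_force: [1.2, 0.1, 0.3]
gripper_width: 0.0573
t 16.48 pos [ 0.4301 -0.0883  0.4366] xang -2.8125 q7 1.76 tilt [0.0012 0.0023] F [1.2 0.1 0.3] w 0.0573
units [ 0.34 -0.2   0.91]
```

View pics/ovs6.png

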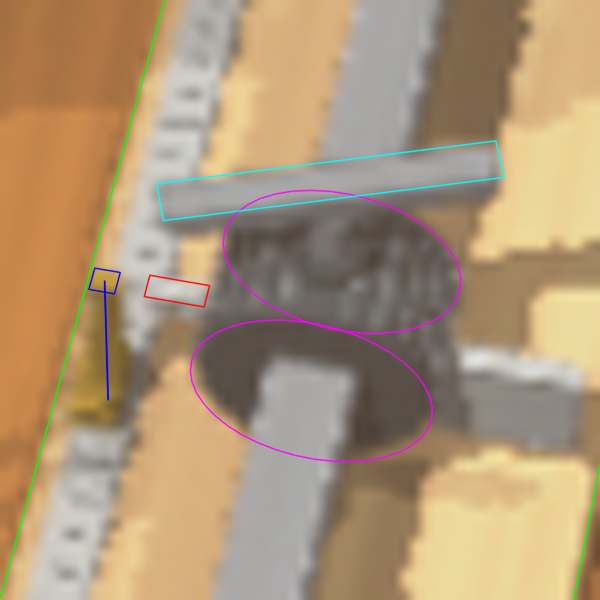

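View pics/ovt6.png

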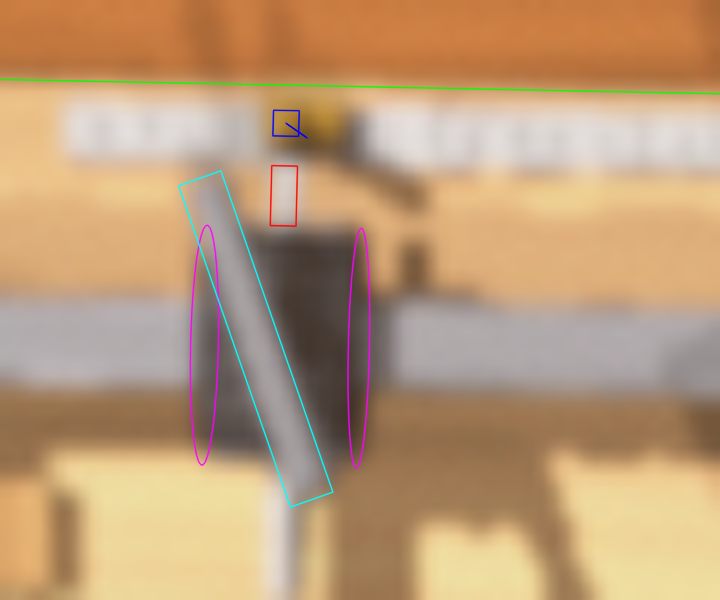

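View pics/t6z.png

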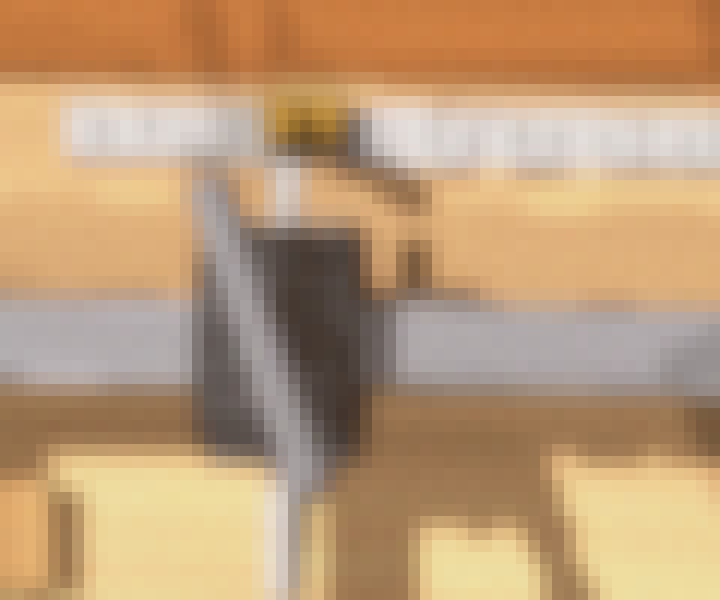

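View pics/s6z.png

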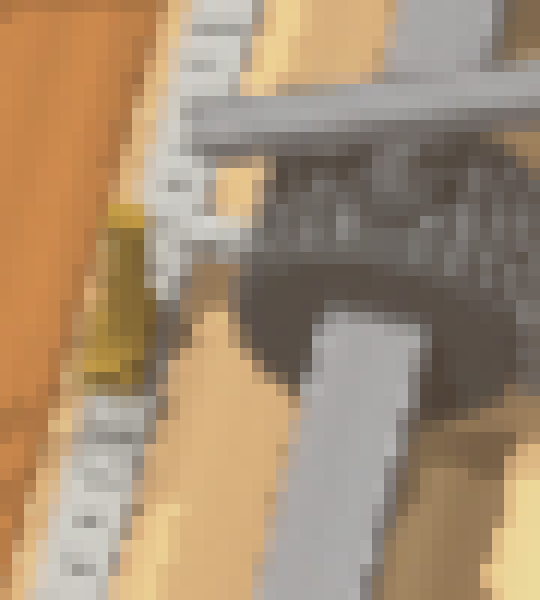

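View pics/s6full.png

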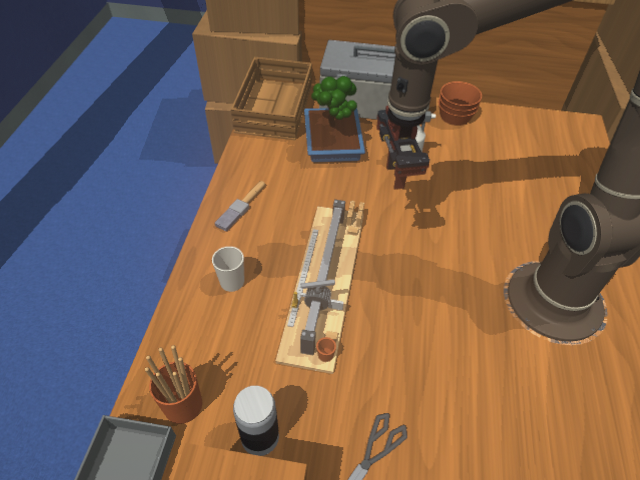

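```bash
python3 - <<'E'
from ov import *
from scipy.ndimage import map_coordinates
pa=(.565,.0445,-.030)
def prof(c,p,xs,z,ys):
    o=0
    for x in xs:
        q=proj(c,T(*pa,[(x,y-.13,z) for y in ys]))
        o=o+np.stack([map_coordinates(p[:,:,k].astype(float),[q[:,1],q[:,0]],order=1) for k in range(3)],1)
    return o/len(xs)
ys=np.arange(.204,.240,.001)
S=np.mean([read_camera('side')[0] for _ in range(4)],0);Tp=np.load('top6.npz')['p']
S0=np.load('side0.npz')['p'];T0=np.load('top0.npz')['p']
f=prof('side',S,[.035,.037,.039],.069,ys);g=prof('side',S,[.051,.052,.053],.068,ys)
ft=prof('top',Tp,[.034,.036,.038],.069,ys);f0=prof('top',Tp,[.050,.052,.054],.068,ys)
fb=prof('top',Tp,[.050,.052,.054],.02,ys)
print('y  flagS(B) R | ptrS R-B | flagT B | ptrT R-B (z.068) (z.02)')
for i,y in enumerate(ys): print(round(y*1000),f[i,2].round(),f[i,0].round(),'|',(g[i,0]-g[i,2]).round(),g[i].round(),'|',ft[i,2].round(),'|',(f0[i,0]-f0[i,2]).round(),(fb[i,0]-fb[i,2]).round())
E
```

```text
y  flagS(B) R | ptrS R-B | flagT B | ptrT R-B (z.068) (z.02)
204 112.0 128.0 | 71.0 [217. 187. 146.] | 112.0 | 28.0 10.0
205 119.0 139.0 | 70.0 [217. 188. 148.] | 113.0 | 34.0 11.0
206 127.0 153.0 | 70.0 [217. 188. 147.] | 115.0 | 42.0 12.0
207 139.0 172.0 | 70.0 [215. 185. 145.] | 115.0 | 56.0 12.0
208 151.0 191.0 | 70.0 [213. 182. 143.] | 116.0 | 71.0 16.0
209 162.0 206.0 | 71.0 [212. 181. 142.] | 117.0 | 84.0 21.0
210 160.0 204.0 | 72.0 [214. 182. 142.] | 119.0 | 95.0 25.0
211 156.0 200.0 | 72.0 [215. 183. 143.] | 120.0 | 105.0 36.0
212 153.0 197.0 | 71.0 [216. 185. 145.] | 121.0 | 109.0 48.0
213 153.0 196.0 | 71.0 [216. 186. 145.] | 122.0 | 107.0 60.0
214 153.0 195.0 | 71.0 [217. 187. 146.] | 126.0 | 106.0 68.0
215 155.0 193.0 | 74.0 [217. 186. 144.] | 133.0 | 103.0 77.0
216 156.0 188.0 | 77.0 [217. 185. 140.] | 140.0 | 98.0 83.0
217 155.0 183.0 | 82.0 [217. 183. 135.] | 150.0 | 95.0 82.0
218 164.0 185.0 | 95.0 [211. 175. 116.] | 163.0 | 98.0 81.0
219 181.0 195.0 | 108.0 [204. 167.  96.] | 176.0 | 102.0 79.0
220 196.0 204.0 | 118.0 [197. 160.  79.] | 183.0 | 105.0 75.0
221 196.0 
[... 436 characters left out ...]
7.0 [145. 118.  68.] | 124.0 | 45.0 83.0
229 136.0 159.0 | 78.0 [148. 121.  70.] | 120.0 | 36.0 76.0
230 131.0 159.0 | 80.0 [150. 122.  70.] | 117.0 | 28.0 69.0
231 127.0 159.0 | 83.0 [152. 123.  70.] | 116.0 | 21.0 59.0
232 125.0 157.0 | 83.0 [154. 124.  71.] | 116.0 | 20.0 47.0
233 120.0 152.0 | 83.0 [156. 125.  73.] | 115.0 | 18.0 36.0
234 114.0 146.0 | 83.0 [158. 126.  74.] | 120.0 | 17.0 29.0
235 111.0 144.0 | 83.0 [156. 125.  73.] | 127.0 | 17.0 23.0
236 112.0 146.0 | 82.0 [155. 123.  73.] | 134.0 | 17.0 17.0
237 113.0 148.0 | 83.0 [156. 124.  74.] | 140.0 | 17.0 15.0
238 112.0 147.0 | 87.0 [163. 129.  77.] | 145.0 | 17.0 14.0
239 107.0 143.0 | 91.0 [171. 136.  80.] | 150.0 | 17.0 12.0
```

```bash
python3 -c "
from station import *
print(sense()['time']);print(sign_off())"
```

```text
16.875
the job is handed in; nothing more can be done
None
```

The collar's flag is now in line with the brass pointer, and the set screw is left slack. I handed the job in at about 16.9 s of the 61 s allowed.

- **Loosening:** I gripped the cross bar at its centre and turned it anticlockwise by about 1.82 rad (105°). It started at about 0.11 rad, so the screw now stands at about 1.93 rad, well past the slack point of 0.9.
- **Sliding:** Only after that, still holding the cross bar, I slid the collar about 184 mm along the bar. I then let go, lifted clear and moved the arm away. The wrist force read no more than about 4 N whenever I checked it.
- **Alignment:** On the side camera the flag is at about 221.5 mm on the collar/pointer scale and the pointer at about 221.1 mm. The top camera gave 221.2 mm for the flag and 222.0 mm for the pointer. The two cameras disagree about which way the small leftover error goes, but both put it under 1 mm. The top reading is less certain because it uses the centre of the pointer's base.
- **Pointer and other objects:** The pointer's top is on the same pixel rows as at the start. In the last pictures nothing has been knocked over, and the gripper is touching nothing.

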